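# Find the packed gift box by its weight and hold it up

### The job

One of the three identical gift boxes in the packing tray already has a candle in a heavy stoneware pot inside, the other two are empty: find the packed one by weight, lifting a box by its top lip only a centimetre or so to feel it, so that no empty box leaves its compartment. Keep every box upright; lift the packed one out of the tray and finish while still holding it still and level, its underside at least 10 cm above the table; nothing is put down at the end. Leave the empty boxes standing in their own compartments and do not push or knock over the candles and tools round the tray.

Things in the scene. Friction and masses are not known exactly. Their poses are not given: they have to be found in the camera images.
- gift_box_1_mid (a point): centre, 70 mm above the underside, of one of three identical kraft cardboard gable gift boxes, in any compartment: 76 x 76 mm body 72 mm high, roof to 95 mm, then an upright lip to 140 mm to pinch, centred, 10 mm thick along the box's x, 64 mm long along its y; lip's middle 45 mm above this point; z up, axes within 0.05 rad of the tray's. Empty box 75 to 105 g, packed one 500 to 700 g
- gift_box_2_mid (a point): centre, 70 mm above the underside, of one of three identical kraft cardboard gable gift boxes, in any compartment: 76 x 76 mm body 72 mm high, roof to 95 mm, then an upright lip to 140 mm to pinch, centred, 10 mm thick along the box's x, 64 mm long along its y; lip's middle 45 mm above this point; z up, axes within 0.05 rad of the tray's. Empty box 75 to 105 g, packed one 500 to 700 g
- gift_box_3_mid (a point): centre, 70 mm above the underside, of one of three identical kraft cardboard gable gift boxes, in any compartment: 76 x 76 mm body 72 mm high, roof to 95 mm, then an upright lip to 140 mm to pinch, centred, 10 mm thick along the box's x, 64 mm long along its y; lip's middle 45 mm above this point; z up, axes within 0.05 rad of the tray's. Empty box 75 to 105 g, packed one 500 to 700 g
- packing_tray: open plywood tray fixed to the table, 105 mm (its x) by 305 mm (its y), 30 mm high, origin at the centre of its underside, z up; walls, floor and two dividers 6 mm thick; three compartments in a row along its y, each 93 x 93 mm inside, centres at y = +100, 0 and -100 mm; one gift box stands in each on the floor, 6 mm above the table
- spool: spool of wick standing near the robot's side of the tray, 52 mm across, 36 mm high; origin at its underside; leave alone
- stamp: small seal stamp with dark handle standing near the robot's side of the tray, 28 mm across, 82 mm high; origin at its underside; leave alone
- pillar: ribbed pillar candle standing behind the tray, 66 mm across, 109 mm high; origin at its underside; leave alone
- shell: scallop shell candle behind the tray, 52 x 78 x 46 mm; origin at its underside; leave alone
- cloud: cloud-shaped candle behind the tray, 88 x 93 x 55 mm; origin at its underside; leave alone
Not all that is in view belongs to the job. What is shaped like the part that bears gift_box_2_mid but green or purple is not meant.

How it is judged:
At the end, for the whole second after the job is handed in: One box is held by the fingers alone, underside at least 95 mm above the table, within 0.10 rad of level, under 20 mm/s; the two left in the tray are the empty ones (each presses on it with under 2.5 N), upright, untouched, on their compartment floors, within 25 mm of their starts ((((height (world z) of gift_box_1_mid above 0.165 m and linear speed of gift_box_1 below 0.02 m/s and angular speed of gift_box_1 below 0.15 rad/s and contact force between gift_box_1 and the fingers above 2 N and contact force between gift_box_1 and packing_tray below 0.1 N and contact force between gift_box_1 and gift_box_2 below 0.1 N and contact force between gift_box_1 and gift_box_3 below 0.1 N and contact force between gift_box_1 and spool below 0.1 N and contact force between gift_box_1 and stamp below 0.1 N and contact force between gift_box_1 and pillar below 0.1 N and contact force between gift_box_1 and shell below 0.1 N and contact force between gift_box_1 and cloud below 0.1 N) and (distance of gift_box_2_mid from where it was at the start of the episode below 0.025 m and height (world z) of gift_box_2_mid below 0.084 m and contact force between gift_box_2 and packing_tray below 2.5 N and contact force between gift_box_2 and the arm below 0.1 N and contact force between gift_box_2 and the fingers below 0.1 N) and (distance of gift_box_3_mid from where it was at the start of the episode below 0.025 m and height (world z) of gift_box_3_mid below 0.084 m and contact force between gift_box_3 and packing_tray below 2.5 N and contact force between gift_box_3 and the arm below 0.1 N and contact force between gift_box_3 and the fingers below 0.1 N)) or ((height (world z) of gift_box_2_mid above 0.165 m and linear speed of gift_box_2 below 0.02 m/s and angular speed of gift_box_2 below 0.15 rad/s and contact force between gift_box_2 and the fingers above 2 N and contact force between gift_box_2 and packing_tray below 0.1 N and contact force between gift_box_2 and gift_box_1 below 0.1 N and contact force between gift_box_2 and gift_box_3 below 0.1 N and contact force between gift_box_2 and spool below 0.1 N and contact force between gift_box_2 and stamp below 0.1 N and contact force between gift_box_2 and pillar below 0.1 N and contact force between gift_box_2 and shell below 0.1 N and contact force between gift_box_2 and cloud below 0.1 N) and (distance of gift_box_1_mid from where it was at the start of the episode below 0.025 m and height (world z) of gift_box_1_mid below 0.084 m and contact force between gift_box_1 and packing_tray below 2.5 N and contact force between gift_box_1 and the arm below 0.1 N and contact force between gift_box_1 and the fingers below 0.1 N) and (distance of gift_box_3_mid from where it was at the start of the episode below 0.025 m and height (world z) of gift_box_3_mid below 0.084 m and contact force between gift_box_3 and packing_tray below 2.5 N and contact force between gift_box_3 and the arm below 0.1 N and contact force between gift_box_3 and the fingers below 0.1 N)) or ((height (world z) of gift_box_3_mid above 0.165 m and linear speed of gift_box_3 below 0.02 m/s and angular speed of gift_box_3 below 0.15 rad/s and contact force between gift_box_3 and the fingers above 2 N and contact force between gift_box_3 and packing_tray below 0.1 N and contact force between gift_box_3 and gift_box_1 below 0.1 N and contact force between gift_box_3 and gift_box_2 below 0.1 N and contact force between gift_box_3 and spool below 0.1 N and contact force between gift_box_3 and stamp below 0.1 N and contact force between gift_box_3 and pillar below 0.1 N and contact force between gift_box_3 and shell below 0.1 N and contact force between gift_box_3 and cloud below 0.1 N) and (distance of gift_box_1_mid from where it was at the start of the episode below 0.025 m and height (world z) of gift_box_1_mid below 0.084 m and contact force between gift_box_1 and packing_tray below 2.5 N and contact force between gift_box_1 and the arm below 0.1 N and contact force between gift_box_1 and the fingers below 0.1 N) and (distance of gift_box_2_mid from where it was at the start of the episode below 0.025 m and height (world z) of gift_box_2_mid below 0.084 m and contact force between gift_box_2 and packing_tray below 2.5 N and contact force between gift_box_2 and the arm below 0.1 N and contact force between gift_box_2 and the fingers below 0.1 N))) and angle between each of gift_box_1_mid, gift_box_2_mid, gift_box_3_mid's own z axis and vertical below 0.1 rad); the arm keeps its last pose, push and grip.
It fails at once if an empty box is lifted out of its compartment (more than 45 mm, while the packed one still stands with its weight on the tray) ((height (world z) of gift_box_1_mid above 0.121 m and contact force between any of gift_box_2, gift_box_3 and packing_tray above 3.5 N) or (height (world z) of gift_box_2_mid above 0.121 m and contact force between any of gift_box_1, gift_box_3 and packing_tray above 3.5 N) or (height (world z) of gift_box_3_mid above 0.121 m and contact force between any of gift_box_1, gift_box_2 and packing_tray above 3.5 N)).
It fails at once if a gift box is tipped by more than 0.3 rad (angle between any of gift_box_1_mid, gift_box_2_mid, gift_box_3_mid's own z axis and vertical above 0.3 rad).
It fails at once if a thing beside the tray is pushed more than 25 mm or knocked over (distance of any of spool, stamp, pillar, shell, cloud from where it was at the start of the episode above 0.025 m or angle between any of spool, stamp, pillar, shell, cloud's own z axis and vertical above 0.4 rad).
It also fails if it takes over 64 s, if anything falls off the work surface, if the arm or the gripper's body presses on something with over 40 N, if the wrist force passes 120 N, or if a joint passes its speed limit or range.

### The arm

A 6-joint arm with a two-finger parallel gripper is mounted at the origin on a cart in front of the work surface, level with it; the furniture and walls round the work are solid. World frame = base frame: x ahead of the robot, y to its left, z up, the work surface at z = 0. Lengths are in m, angles in rad, forces in N, time in s.
With the tool pointing down it reaches from about 0.375 to 0.975 m from the base axis. Payload 3.8 kg.
Tool frame: the origin (TCP) lies midway between the tips of the shut fingers; the grasp point (between the pads) lies 19 mm behind it; z points along the fingers, y is the line along which they close (so a half turn about z gives the same grasp; the last joint's range is limited). The gripper opens to 88 mm and grips with 3 to 60 N. Pads are 18 mm wide; open, the fingers measure 123 mm over their backs; the gripper's body (75 mm by 187 mm) begins 45 mm behind the grasp point.
Start: joints at [-1.325, 0.264, 1.604, -0, 1.274, -0.037], TCP at [0.188, -0.648, 0.239] pointing down, gripper open.
Joint ranges: [-2.63, 2.63], [-0.94, 2.18], [0.31, 2.57], [-1.31, 4.45], [0, 2.66], [-2.55, 2.55]. Speed limits (rad/s): [2.57, 2.57, 3.14, 3.14, 3.14, 3.14].

### API

Orientations are given as a unit quaternion [w, x, y, z].
In Python, from plant import arm gives the robot as it stands.
- The arm moves only by the tool carry_out, never from a script. Its argument "rows" is one flat list of numbers, 6 for each row, row after row: the shift along the tool's x, y, z each as a share of 12 cm, from -1 to 1, then the turn, a rotation vector about the tool's x, y, z each as a share of 45 degrees, from -1 to 1. A call has 1 to 12 rows; each row is the pose to reach, as a shift and turn from the pose commanded when the call began, along the tool's axes at that moment; what a row does not reach only later rows make up. A row lasts 1/8 s, in which the tool goes at most 62.5 mm and 10.7 degrees, less where a joint would pass 70% of its speed; a pose out of reach is approached as far as the arm can. A call with a number of a shift or a turn outside -1 to 1 is refused whole. A call with a gripper value outside its range is refused whole. "fingers" is the opening, from 0 (shut) to 1 (fully open), set as the call begins (left out, the last holds). The fingers move at their own pace and stop on an object; the grip force is fixed at half the most. Time passes only in rows, so rows that repeat a pose let the fingers close. It gives the time, the measured TCP pose, the force, the opening and the grip force at its end, in the units of the state.
- arm.read_state(): the state, without advancing time (a new reading comes with each control period).
- arm.capture(name): name is "scene" or "top" or "wrist"; returns (picture, depth): 400x640x3 uint8, red, green, blue; 400x640 float32, m along the optical axis (not along the pixel's ray), 0 where there is no reading.
- arm.camera_model(name): a dict with "K" (3x3 intrinsics, pixels), "rvec" (rotation vector, rad) and "tvec" (3), from world to camera coordinates, as OpenCV has them. Camera axes: x right, y down, z forward; pixel columns grow to the right and rows downward; lengths in m; the calibration is good to about 2 mm. A picture is of the moment at which its call begins: read the wrist's pose just before it. camera_model takes no time and is no camera call; for the wrist camera it gives the pose at the moment of the call.
- arm.hand_in(): hands the job in; it is judged then, once.
Trained networks look in the newest picture that a camera, given by its name, has taken for a name from the list of things; names that differ only in an ending like _2 or _b are one class to them, and where a whole thing is asked for, a point or a joint stands for the part that bears it (a point fixed in the world has none). Each returns a list of dicts, best first, with "p" (0 to 1); they miss things now and then, are a little off and sometimes report something else, mostly with a low value. They report only what shows in the picture. A call takes as long as a camera call. They do not tell look-alikes from the thing itself.
- arm.recognise(camera, query): "bbox" ([left, top, width, height] in pixels, round what is visible of it).
- arm.place_of(camera, query): "pixel" ([row, column] in pixels: a listed point, or the origin of a listed thing).
The state is a dict: "clock": time; "joint_positions": joint angles; "dq": joint speeds; "effort": joint torques, N m; "position": TCP position; "tool_rot": TCP orientation; "wrist_force": force on the tool from outside, world axes, zero at the start; "wrist_torque": the same for the moment, N m; "opening": finger opening in m; "grip_force": force on a finger pad.
Only numpy, scipy, OpenCV 4.12 (cv2) and the standard library are available. Lean on these libraries where they do the work, as an engineer would, in place of code of your own. Each camera call takes 0.05 s, during which the arm holds its last target. There are 200 camera calls.

## Working session

There is one attempt and no reset: what is moved stays moved. The work goes in short steps, Python scripts to look and compute and a tool call to move; the robot and the scene stay as the last step left them, time stands still between calls to the robot, and variables do not carry over. Pictures are saved under pics/ and viewed, at most 10 in all, crops included, and the job is handed in when it is done.

Besides the shell and the picture viewer there is one more tool, called as name(argument=value, ...) on one line, values as JSON. carry_out: Moves the arm, as the interface text tells. Its arguments: {"type":"object","properties":{"rows":{"type":"array"},"fingers":{"type":"number"}},"required":["rows"]}

```bash
mkdir -p pics; cat > h.py <<'E'
import numpy as np,cv2
from plant import arm
def cap(n,f=None):
    m=arm.camera_model(n);p,d=arm.capture(n)
    if f: cv2.imwrite('pics/'+f,p[:,:,::-1])
    return m,p,d
def world(m,d,r=None,c=None):
    R=cv2.Rodrigues(np.array(m['rvec'],float))[0];K=np.array(m['K']);t=np.array(m['tvec']).ravel()
    v,u=np.mgrid[:d.shape[0],:d.shape[1]]
    P=np.stack([(u-K[0,2])/K[0,0]*d,(v-K[1,2])/K[1,1]*d,d],-1)
    return (P-t)@R
def proj(m,X):
    return cv2.projectPoints(np.array(X,float).reshape(-1,1,3),np.array(m['rvec'],float),np.array(m['tvec'],float),np.array(m['K'],float),None)[0][:,0]
E
python3 - <<'E'
from h import *
s=arm.read_state();print({k:np.round(v,3).tolist() for k,v in s.items()})
a=cap('scene');b=cap('top')
cv2.imwrite('pics/a.png',np.vstack([a[1],b[1]])[::1,:,::-1][:, :])
import os
im=cv2.imread('pics/a.png');cv2.imwrite('pics/a.png',cv2.resize(im,(480,600)))
for q in ['packing_tray','gift_box_1_mid','spool','stamp','pillar','shell','cloud']:
    for cam in ['top','scene']:
        print(q,cam,[(np.round(x['pixel']).tolist(),round(x['p'],2)) for x in arm.place_of(cam,q)])
P=world(b[0],b[2]);np.save('P.npy',P);np.save('top.npy',b[1])
print(b[0]['tvec'],b[0]['rvec'])
E
```

```text
{'clock': 0.0, 'joint_positions': [-1.325, 0.265, 1.605, 0.0, 1.274, -0.037], 'dq': [0.001, -0.002, 0.0, -0.001, -0.002, -0.001], 'effort': [0.001, -50.212, -35.687, 0.073, 0.029, -0.0], 'position': [0.188, -0.648, 0.237], 'tool_rot': [-0.001, 0.99, 0.141, -0.0], 'wrist_force': [-0.09, 0.284, -0.172], 'wrist_torque': [-0.015, 0.028, -0.034], 'grip_force': 0.0, 'opening': 0.088}
packing_tray top []
packing_tray scene [([214.0, 344.0], 0.97)]
gift_box_1_mid top [([182.0, 345.0], 0.8)]
gift_box_1_mid scene [([190.0, 344.0], 0.6)]
spool top [([262.0, 335.0], 0.9)]
spool scene [([243.0, 283.0], 0.69), ([266.0, 335.0], 0.41)]
stamp top [([234.0, 390.0], 0.67)]
stamp scene [([269.0, 335.0], 0.83), ([168.0, 308.0], 0.58), ([214.0, 380.0], 0.47)]
pillar top [([123.0, 380.0], 0.78)]
pillar scene [([203.0, 418.0], 0.83)]
shell top [([133.0, 324.0], 0.69)]
shell scene [([179.0, 377.0], 0.86)]
cloud top [([144.0, 277.0], 0.87)]
cloud scene [([156.0, 341.0], 0.83)]
[0.08037958 0.55580959 0.99559952] [ 2.19151326 -2.13402828  0.09594728]
```

View pics/a.png

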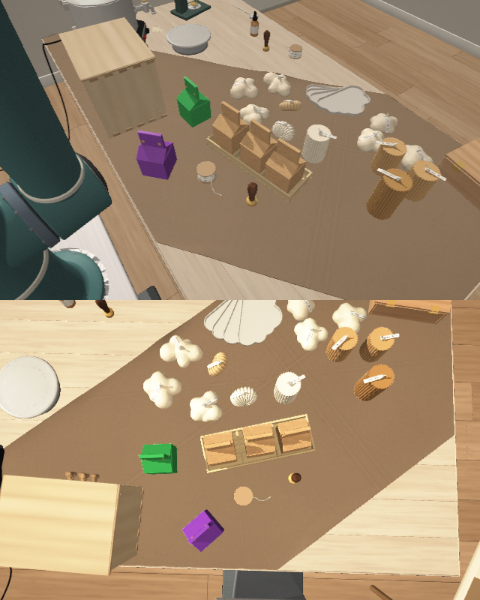

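The scene view (upper half) and top view (lower half) show the tray with three kraft boxes, at about rows 178–192, columns 290–395 in full-size top pixels. The green (210,455) and purple (310,705 in the composite) boxes are outside the tray and are decoys. Next I'll measure the lips from depth.

```bash
python3 - <<'E'
from h import *
P=np.load('P.npy');im=np.load('top.npy')
sub=np.zeros(P.shape[:2],bool);sub[145:235,260:430]=1
c=P[190,344];print('c',c)
m=(sub&(P[...,2]>.125)&(P[...,2]<.17)).astype(np.uint8)
n,l,st,ce=cv2.connectedComponentsWithStats(m)
for i in range(1,n):
    if st[i,4]<15: continue
    Q=P[l==i];r=cv2.minAreaRect(Q[:,:2].astype(np.float32)*1000)
    print(ce[i].round(),st[i,4],Q.mean(0).round(4),Q[:,2].max().round(3),np.round(r[0]),np.round(r[1]),round(r[2],1))
t=(sub&(P[...,2]>.02)&(P[...,2]<.036))
print(cv2.minAreaRect(P[t][:,:2].astype(np.float32)*1000))
for nme,(r,cc) in dict(spool=(262,324),stamp=(234,390),pillar=(123,380),shell=(133,324),cloud=(144,277)).items():print(nme,P[r,cc].round(3))
x=cv2.resize(im[100:300,220:460],(720,600),interpolation=cv2.INTER_CUBIC);cv2.imwrite('pics/b.png',x[:,:,::-1])
E
```

```text
c [0.57155159 0.05539282 0.0974563 ]
[396. 175.] 236 [ 0.5967 -0.0385  0.144 ] 0.151 [598. -39.] [11. 63.] 13.9
[346. 182.] 235 [0.5811 0.0536 0.1443] 0.15 [582.  54.] [11. 64.] 11.9
[290. 193.] 233 [0.5566 0.1554 0.1446] 0.152 [557. 156.] [10. 64.] 11.8
((615.85302734375, 67.08242797851562), (183.3622283935547, 309.0852966308594), 13.368207931518555)
spool [0.431 0.091 0.038]
stamp [ 0.49  -0.037  0.078]
pillar [ 0.707 -0.012  0.095]
shell [0.702 0.098 0.022]
cloud [0.671 0.195 0.042]
```

View pics/b.png

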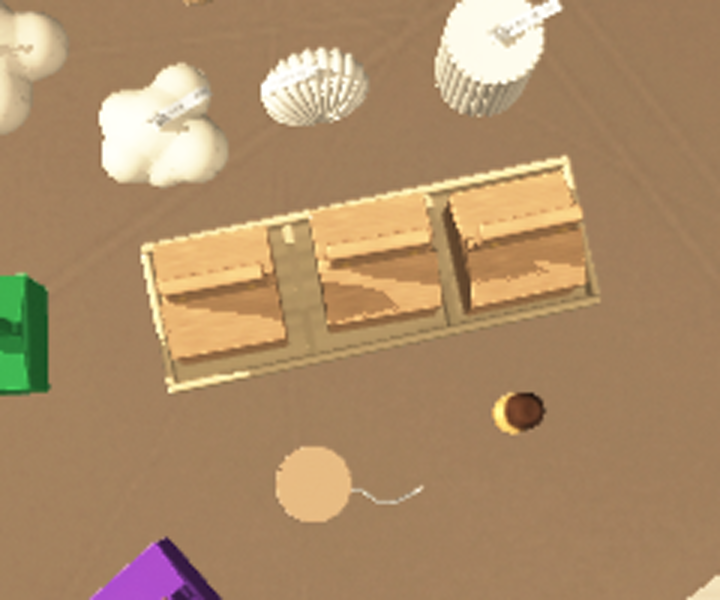

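The crop confirms the three kraft boxes in the tray, with lips at crop pixels (213,280), (378,245) and (525,230). That puts them at about (.557,.156), (.582,.054) and (.598,-.039) m, yaw 12°. Green and purple are clearly excluded. Now I'll plan the approach to the right-hand box.

```bash
cat > plan.py <<'E'
import sys
from h import *
from scipy.spatial.transform import Rotation as Ro
# plan.py x y z yaw_deg(tool y direction): prints rows per call
def plan(x,y,z,yaw,n=8):
    s=arm.read_state();p=np.array(s['position']);q=s['tool_rot'];R=Ro.from_quat([q[1],q[2],q[3],q[0]])
    a=np.radians(yaw);ty=np.array([np.cos(a),np.sin(a),0]);tz=np.array([0,0,-1.]);T=Ro.from_matrix(np.c_[np.cross(ty,tz),ty,tz])
    print('pos',p.round(4),'tooly',R.as_matrix()[:,1].round(3),'tilt',R.as_matrix()[:,2].round(3),'F',np.round(s['wrist_force'],2),'open',round(s['opening'],4),'grip',round(s['grip_force'],1),'t',s['clock'])
    for i in range(n):
        d=R.inv().apply(np.array([x,y,z])-p)/.12; w=(R.inv()*T).as_rotvec()/(np.pi/4)
        k=min(1,1/max(1e-9,abs(d).max()));kw=min(1,1/max(1e-9,abs(w).max()))
        d=(d*k).round(3);w=(w*kw).round(3);print(d.tolist()+w.tolist())
        p=p+R.apply(d*.12);R=R*Ro.from_rotvec(w*np.pi/4)
        if k==1 and kw==1:break
if __name__=='__main__': plan(*map(float,sys.argv[1:5]))
E
python3 plan.py .598 -.039 .24 12
```

```text
pos [ 0.1884 -0.6482  0.2388] tooly [ 0.279 -0.96   0.   ] tilt [ 0. -0. -1.] F [ 0.71  0.11 -0.72] open 0.0882 grip 0.0 t 0.8
[1.0, -0.836, -0.002, 0.0, 0.0, -1.0]
[1.0, 0.09, -0.002, 0.0, 0.0, -0.907]
[0.968, 1.0, -0.002, 0.0, 0.0, 0.0]
[0.968, 1.0, -0.003, 0.0, 0.0, 0.0]
[0.714, 0.738, -0.001, 0.0, 0.0, 0.0]
```

carry_out(rows=[1, -0.836, 0, 0, 0, -1, 1, -0.836, 0, 0, 0, -1, 1, -0.836, 0, 0, 0, -1, 1, -0.836, 0, 0, 0, -1, 1, -0.836, 0, 0, 0, -1, 1, -0.836, 0, 0, 0, -1], fingers=0.5)

```text
clock: 1.55
position: [0.2754, -0.5187, 0.2388]
tool_rot: [0.0, 0.861, 0.508, -0.0]
wrist_force: [0.3, 0.2, -0.5]
opening: 0.0443
grip_force: 0.0
```

carry_out(rows=[1, 0.09, 0, 0, 0, -0.907, 1, 0.09, 0, 0, 0, -0.907, 1, 0.09, 0, 0, 0, -0.907, 1, 0.09, 0, 0, 0, -0.907, 1, 0.09, 0, 0, 0, -0.907, 1, 0.09, 0, 0, 0, -0.907])

```text
clock: 2.3
position: [0.3426, -0.4188, 0.2386]
tool_rot: [-0.0, 0.631, 0.776, 0.0]
wrist_force: [-0.2, -0.6, 0.2]
opening: 0.0436
grip_force: 0.0
```

carry_out(rows=[0.97, 1, 0, 0, 0, 0, 0.97, 1, 0, 0, 0, 0, 0.97, 1, 0, 0, 0, 0, 0.97, 1, 0, 0, 0, 0])

```text
clock: 2.8
position: [0.4371, -0.2778, 0.2387]
tool_rot: [-0.0, 0.629, 0.778, 0.0]
wrist_force: [-0.0, -0.5, -0.1]
opening: 0.0437
grip_force: 0.0
```

carry_out(rows=[0.97, 1, 0, 0, 0, 0, 0.97, 1, 0, 0, 0, 0, 0.97, 1, 0, 0, 0, 0, 0.97, 1, 0, 0, 0, 0])

```text
clock: 3.3
position: [0.5301, -0.14, 0.2386]
tool_rot: [-0.0, 0.629, 0.778, -0.0]
wrist_force: [0.2, 0.2, -0.2]
opening: 0.0443
grip_force: 0.0
```

```bash
python3 plan.py .598 -.039 .24 12
```

```text
pos [ 0.5301 -0.14    0.2386] tooly [ 0.978  0.209 -0.   ] tilt [-0. -0. -1.] F [ 0.2   0.15 -0.19] open 0.0443 grip 0.0 t 3.3
[0.704, 0.729, -0.012, -0.0, 0.0, 0.002]
```

carry_out(rows=[0.704, 0.729, 0, 0, 0, 0, 0.704, 0.729, 0, 0, 0, 0, 0.704, 0.729, 0, 0, 0, 0, 0.704, 0.729, 0, 0, 0, 0])

```text
clock: 3.8
position: [0.5965, -0.0417, 0.2383]
tool_rot: [-0.0, 0.63, 0.777, -0.001]
wrist_force: [-0.4, -0.3, 0.5]
opening: 0.0443
grip_force: 0.0
```

```bash
python3 - <<'E'
from h import *
m,p,d=cap('wrist','w1.png')
P=world(m,d)
k=((d>0)&(P[...,2]>.12)&(P[...,2]<.165)&(P[...,0]>.5)&(P[...,0]<.64)&(P[...,1]>-.1)&(P[...,1]<.22)).astype(np.uint8)
n,l,st,ce=cv2.connectedComponentsWithStats(k)
for i in range(1,n):
    if st[i,4]<100: continue
    Q=P[l==i];Q=Q[Q[:,2]>np.percentile(Q[:,2],90)-.008];r=cv2.minAreaRect(Q[:,:2].astype(np.float32)*1000)
    print(ce[i].round(),st[i],np.percentile(Q[:,2],[50,90]).round(4),np.round(r[0],1),np.round(r[1],1),round(r[2],1))
E
python3 plan.py .598 -.039 .107 12
```

```text
[323.  78.] [ 316   33   15   91 1210] [0.1456 0.1467] [583.5  52.7] [ 9.8 63.3] 12.1
[318. 197.] [311 159  14  78 926] [0.1455 0.1464] [598.9 -40.1] [10.  63.2] 13.4
pos [ 0.5963 -0.0419  0.2384] tooly [ 0.979  0.206 -0.001] tilt [-0.001 -0.001 -1.   ] F [0.54 0.18 0.14] open 0.0438 grip 0.0 t 3.85
[0.02, 0.018, 1.0, -0.002, 0.001, -0.002]
[0.001, 0.002, 0.095, 0.0, -0.0, -0.0]
```

View pics/w1.png

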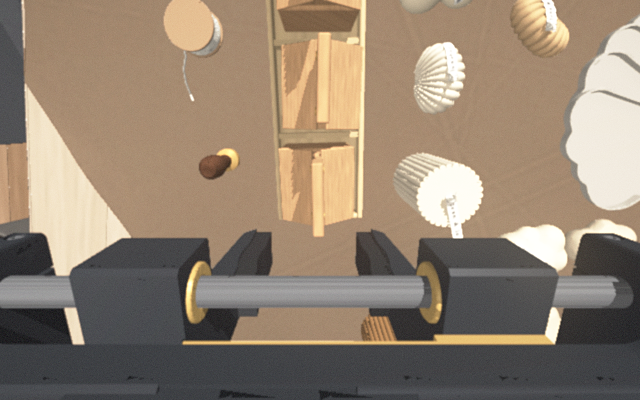

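The wrist view shows the lips of the right box (column 318, row 197) and middle box (column 323, row 78) upright and centred between the fingers. I'll descend on the right box.

carry_out(rows=[0.013, 0.024, 0.3, 0, 0, -0.025, 0.013, 0.024, 0.6, 0, 0, -0.025, 0.013, 0.024, 0.8, 0, 0, -0.025, 0.013, 0.024, 0.9, 0, 0, -0.025, 0.013, 0.024, 1, 0, 0, -0.025, 0.013, 0.024, 1, 0, 0, -0.025])

```text
clock: 4.6
position: [0.5992, -0.0383, 0.1184]
tool_rot: [-0.0, 0.622, 0.783, -0.0]
wrist_force: [0.3, 0.0, 0.4]
opening: 0.0437
grip_force: 0.0
```

carry_out(rows=[0, 0, 0.09, 0, 0, 0, 0, 0, 0.09, 0, 0, 0, 0, 0, 0.09, 0, 0, 0])

```text
clock: 4.97
position: [0.5998, -0.0377, 0.1081]
tool_rot: [0.0, 0.621, 0.783, 0.0]
wrist_force: [-0.3, 0.1, -0.4]
opening: 0.0439
grip_force: 0.0
```

carry_out(rows=[0, 0, 0, 0, 0, 0, 0, 0, 0, 0, 0, 0, 0, 0, 0, 0, 0, 0, 0, 0, 0, 0, 0, 0, 0, 0, 0, 0, 0, 0, 0, 0, 0, 0, 0, 0, 0, 0, 0, 0, 0, 0, 0, 0, 0, 0, 0, 0], fingers=0)

```text
clock: 5.98
position: [0.5996, -0.0377, 0.1079]
tool_rot: [-0.0, 0.622, 0.783, -0.0]
wrist_force: [-0.1, -0.5, -0.1]
opening: 0.0098
grip_force: 30.0
```

```bash
python3 plan.py .5985 -.04 .107 13
```

```text
pos [ 0.5996 -0.0377  0.1079] tooly [ 0.974  0.227 -0.   ] tilt [-0.  0. -1.] F [-0.15 -0.51 -0.1 ] open 0.0098 grip 30.0 t 5.975
[-0.016, -0.013, 0.007, -0.0, -0.0, 0.003]
```

Gripped. I'll lift 10 mm and feel the weight.

carry_out(rows=[0, 0, -0.02, 0, 0, 0, 0, 0, -0.04, 0, 0, 0, 0, 0, -0.06, 0, 0, 0, 0, 0, -0.08, 0, 0, 0, 0, 0, -0.08, 0, 0, 0, 0, 0, -0.08, 0, 0, 0, 0, 0, -0.08, 0, 0, 0, 0, 0, -0.08, 0, 0, 0])

```text
clock: 6.98
position: [0.5995, -0.0378, 0.1174]
tool_rot: [-0.0, 0.622, 0.783, -0.0]
wrist_force: [-0.8, 0.8, -0.8]
opening: 0.0095
grip_force: 30.0
```

carry_out(rows=[0, 0, 0, 0, 0, 0, 0, 0, 0, 0, 0, 0])

```text
clock: 7.22
position: [0.5996, -0.0378, 0.1175]
tool_rot: [-0.0, 0.622, 0.783, -0.0]
wrist_force: [-0.4, -0.6, -0.9]
opening: 0.0095
grip_force: 30.0
```

carry_out(rows=[0, 0, 0, 0, 0, 0, 0, 0, 0, 0, 0, 0])

```text
clock: 7.48
position: [0.5996, -0.0378, 0.1175]
tool_rot: [0.0, 0.622, 0.783, 0.0]
wrist_force: [-0.2, -0.1, -1.0]
opening: 0.0099
grip_force: 30.0
```

−0.9 N means this box is empty. I'll set it back down, release, rise and move to the middle box.

carry_out(rows=[0, 0, 0.03, 0, 0, 0, 0, 0, 0.05, 0, 0, 0, 0, 0, 0.07, 0, 0, 0, 0, 0, 0.08, 0, 0, 0, 0, 0, 0.08, 0, 0, 0])

```text
clock: 8.1
position: [0.5997, -0.0378, 0.1079]
tool_rot: [0.0, 0.622, 0.783, 0.0]
wrist_force: [-0.8, -0.7, -1.1]
opening: 0.0097
grip_force: 30.0
```

carry_out(rows=[0, 0, 0, 0, 0, 0, 0, 0, 0, 0, 0, 0, 0, 0, 0, 0, 0, 0, 0, 0, 0, 0, 0, 0, 0, 0, 0, 0, 0, 0], fingers=0.5)

```text
clock: 8.72
position: [0.5996, -0.0378, 0.1079]
tool_rot: [0.0, 0.622, 0.783, 0.0]
wrist_force: [0.8, -0.4, 0.1]
opening: 0.044
grip_force: 0.0
```

carry_out(rows=[0, 0, -0.2, 0, 0, 0, 0, 0, -0.5, 0, 0, 0, 0, 0, -0.8, 0, 0, 0, 0, 0, -0.8, 0, 0, 0, 0, 0, -0.8, 0, 0, 0])

```text
clock: 9.35
position: [0.5991, -0.0377, 0.2031]
tool_rot: [-0.0, 0.622, 0.783, -0.0]
wrist_force: [-0.1, 0.7, -1.2]
opening: 0.044
grip_force: 0.0
```

```bash
python3 plan.py .5835 .0527 .204 12
```

```text
pos [ 0.5991 -0.0377  0.2031] tooly [ 0.974  0.227 -0.001] tilt [-0.001  0.    -1.   ] F [-0.11  0.68 -1.2 ] open 0.044 grip 0.0 t 9.35
[0.763, 0.045, -0.008, -0.001, -0.0, 0.025]
```

carry_out(rows=[0.4, 0.02, 0, 0, 0, 0.025, 0.76, 0.045, 0, 0, 0, 0.025, 0.76, 0.045, 0, 0, 0, 0.025, 0.76, 0.045, 0, 0, 0, 0.025])

```text
clock: 9.85
position: [0.5833, 0.052, 0.2023]
tool_rot: [-0.001, 0.629, 0.777, -0.001]
wrist_force: [-0.4, 0.7, 0.6]
opening: 0.0442
grip_force: 0.0
```

```bash
python3 plan.py .5835 .0527 .107 12; python3 - <<'E'
from h import *
m,p,d=cap('wrist')
P=world(m,d)
k=((d>0)&(P[...,2]>.12)&(P[...,2]<.165)&(P[...,0]>.5)&(P[...,0]<.64)&(P[...,1]>-.1)&(P[...,1]<.22)).astype(np.uint8)
n,l,st,ce=cv2.connectedComponentsWithStats(k)
for i in range(1,n):
    if st[i,4]<100: continue
    Q=P[l==i];Q=Q[Q[:,2]>np.percentile(Q[:,2],90)-.008];r=cv2.minAreaRect(Q[:,:2].astype(np.float32)*1000)
    print(ce[i].round(),st[i],np.percentile(Q[:,2],[50,90]).round(4),np.round(r[0],1),np.round(r[1],1),round(r[2],1))
E
```

```text
pos [0.5833 0.052  0.2023] tooly [ 0.978  0.209 -0.003] tilt [-0.003 -0.001 -1.   ] F [-0.36  0.66  0.61] open 0.0442 grip 0.0 t 9.85
[0.006, 0.005, 0.794, -0.003, 0.0, 0.001]
[311.  53.] [ 303    0   17  109 1741] [0.1456 0.1465] [558.9 153.8] [ 9.8 61.4] 11.6
[315. 210.] [ 307  165   17   91 1259] [0.1455 0.1464] [583.3  52.8] [10.  64.1] 11.8
[310. 324.] [304 308  14  33 422] [0.1455 0.1463] [598.5 -36.5] [ 9.6 30.6] 12.1
```

carry_out(rows=[0, 0, 0.2, 0, 0, 0, 0, 0, 0.4, 0, 0, 0, 0, 0, 0.6, 0, 0, 0, 0, 0, 0.7, 0, 0, 0, 0, 0, 0.79, 0, 0, 0, 0, 0, 0.79, 0, 0, 0, 0, 0, 0.79, 0, 0, 0])

```text
clock: 10.78
position: [0.5848, 0.0522, 0.1099]
tool_rot: [0.001, 0.629, 0.777, 0.0]
wrist_force: [-0.5, 0.7, -0.3]
opening: 0.0442
grip_force: 0.0
```

carry_out(rows=[0, 0, 0, 0, 0, 0, 0, 0, 0, 0, 0, 0, 0, 0, 0, 0, 0, 0, 0, 0, 0, 0, 0, 0, 0, 0, 0, 0, 0, 0, 0, 0, 0, 0, 0, 0, 0, 0, 0, 0, 0, 0, 0, 0, 0, 0, 0, 0], fingers=0)

```text
clock: 11.78
position: [0.5842, 0.0523, 0.1092]
tool_rot: [0.0, 0.629, 0.777, 0.0]
wrist_force: [-1.5, -1.0, 2.3]
opening: 0.0097
grip_force: 30.0
```

carry_out(rows=[0, 0, -0.02, 0, 0, 0, 0, 0, -0.04, 0, 0, 0, 0, 0, -0.06, 0, 0, 0, 0, 0, -0.08, 0, 0, 0, 0, 0, -0.08, 0, 0, 0, 0, 0, -0.08, 0, 0, 0, 0, 0, -0.08, 0, 0, 0, 0, 0, -0.08, 0, 0, 0])

```text
clock: 12.78
position: [0.584, 0.0523, 0.1186]
tool_rot: [-0.0, 0.629, 0.777, -0.0]
wrist_force: [0.0, 0.2, -0.8]
opening: 0.0095
grip_force: 30.0
```

carry_out(rows=[0, 0, 0, 0, 0, 0, 0, 0, 0, 0, 0, 0])

```text
clock: 13.02
position: [0.5841, 0.0523, 0.1187]
tool_rot: [0.0, 0.629, 0.777, 0.0]
wrist_force: [-0.1, -0.5, -0.2]
opening: 0.0097
grip_force: 30.0
```

carry_out(rows=[0, 0, 0, 0, 0, 0, 0, 0, 0, 0, 0, 0])

```text
clock: 13.28
position: [0.5841, 0.0523, 0.1187]
tool_rot: [0.0, 0.629, 0.777, 0.0]
wrist_force: [-0.3, 0.4, -0.5]
opening: 0.01
grip_force: 30.0
```

Also empty. I'll put it back and go to the left box.

carry_out(rows=[0, 0, 0.03, 0, 0, 0, 0, 0, 0.05, 0, 0, 0, 0, 0, 0.07, 0, 0, 0, 0, 0, 0.08, 0, 0, 0, 0, 0, 0.08, 0, 0, 0])

```text
clock: 13.9
position: [0.5843, 0.0523, 0.1093]
tool_rot: [0.0, 0.629, 0.777, 0.0]
wrist_force: [-0.2, -1.0, 0.3]
opening: 0.0099
grip_force: 30.0
```

carry_out(rows=[0, 0, 0, 0, 0, 0, 0, 0, 0, 0, 0, 0, 0, 0, 0, 0, 0, 0, 0, 0, 0, 0, 0, 0, 0, 0, 0, 0, 0, 0], fingers=0.5)

```text
clock: 14.52
position: [0.5841, 0.0523, 0.1091]
tool_rot: [-0.0, 0.629, 0.777, 0.0]
wrist_force: [-0.5, -0.5, -0.5]
opening: 0.0443
grip_force: 0.0
```

carry_out(rows=[0, 0, -0.2, 0, 0, 0, 0, 0, -0.5, 0, 0, 0, 0, 0, -0.8, 0, 0, 0, 0, 0, -0.8, 0, 0, 0, 0, 0, -0.8, 0, 0, 0])

```text
clock: 15.15
position: [0.5836, 0.0522, 0.2042]
tool_rot: [-0.0, 0.629, 0.777, -0.0]
wrist_force: [-0.5, -0.6, 0.2]
opening: 0.0441
grip_force: 0.0
```

```bash
python3 plan.py .5575 .1545 .204 12
```

```text
pos [0.5836 0.0522 0.2042] tooly [ 0.978  0.208 -0.001] tilt [-0.001 -0.    -1.   ] F [-0.5  -0.59  0.16] open 0.0441 grip 0.0 t 15.15
[0.879, -0.035, 0.002, -0.001, -0.0, 0.0]
```

carry_out(rows=[0.45, -0.02, 0, 0, 0, 0, 0.88, -0.035, 0, 0, 0, 0, 0.88, -0.035, 0, 0, 0, 0, 0.88, -0.035, 0, 0, 0, 0, 0.88, -0.035, 0, 0, 0, 0])

```text
clock: 15.78
position: [0.5579, 0.1535, 0.2042]
tool_rot: [-0.0, 0.63, 0.777, -0.001]
wrist_force: [0.4, -0.3, 0.5]
opening: 0.0443
grip_force: 0.0
```

```bash
python3 plan.py .5585 .1545 .108 12; python3 - <<'E'
from h import *
m,p,d=cap('wrist')
P=world(m,d)
k=((d>0)&(P[...,2]>.12)&(P[...,2]<.165)&(P[...,0]>.5)&(P[...,0]<.64)&(P[...,1]>-.1)&(P[...,1]<.22)).astype(np.uint8)
n,l,st,ce=cv2.connectedComponentsWithStats(k)
for i in range(1,n):
    if st[i,4]<100: continue
    Q=P[l==i];Q=Q[Q[:,2]>np.percentile(Q[:,2],90)-.008];r=cv2.minAreaRect(Q[:,:2].astype(np.float32)*1000)
    print(ce[i].round(),st[i],np.percentile(Q[:,2],[50,90]).round(4),np.round(r[0],1),np.round(r[1],1),round(r[2],1))
E
```

```text
pos [0.5579 0.1535 0.2042] tooly [ 0.978  0.207 -0.001] tilt [-0.001 -0.001 -1.   ] F [ 0.35 -0.27  0.45] open 0.0443 grip 0.0 t 15.775
[0.007, 0.008, 0.802, -0.002, 0.001, -0.001]
[316. 208.] [ 309  164   15   90 1208] [0.1455 0.1464] [558.7 155.2] [ 9.9 63.9] 12.2
[319. 324.] [314 308  12  33 395] [0.1456 0.1463] [580.7  65.1] [ 8.9 31.2] 12.5
```

carry_out(rows=[0.01, 0.005, 0.2, 0, 0, 0, 0.01, 0.005, 0.4, 0, 0, 0, 0.01, 0.005, 0.6, 0, 0, 0, 0.01, 0.005, 0.7, 0, 0, 0, 0.01, 0.005, 0.8, 0, 0, 0, 0.01, 0.005, 0.8, 0, 0, 0, 0.01, 0.005, 0.8, 0, 0, 0])

```text
clock: 16.7
position: [0.559, 0.1561, 0.1099]
tool_rot: [0.0, 0.629, 0.777, 0.0]
wrist_force: [-0.2, -0.4, -0.2]
opening: 0.0439
grip_force: 0.0
```

carry_out(rows=[0, 0, 0, 0, 0, 0, 0, 0, 0, 0, 0, 0, 0, 0, 0, 0, 0, 0, 0, 0, 0, 0, 0, 0, 0, 0, 0, 0, 0, 0, 0, 0, 0, 0, 0, 0, 0, 0, 0, 0, 0, 0, 0, 0, 0, 0, 0, 0], fingers=0)

```text
clock: 17.7
position: [0.5585, 0.1561, 0.1092]
tool_rot: [0.0, 0.629, 0.777, 0.0]
wrist_force: [2.0, 1.4, -0.9]
opening: 0.01
grip_force: 30.0
```

carry_out(rows=[0, 0, -0.02, 0, 0, 0, 0, 0, -0.04, 0, 0, 0, 0, 0, -0.06, 0, 0, 0, 0, 0, -0.08, 0, 0, 0, 0, 0, -0.1, 0, 0, 0, 0, 0, -0.1, 0, 0, 0, 0, 0, -0.1, 0, 0, 0, 0, 0, -0.1, 0, 0, 0])

```text
clock: 18.7
position: [0.5583, 0.156, 0.121]
tool_rot: [-0.0, 0.629, 0.777, -0.0]
wrist_force: [-0.2, -0.1, -5.1]
opening: 0.0098
grip_force: 30.0
```

carry_out(rows=[0, 0, 0, 0, 0, 0, 0, 0, 0, 0, 0, 0])

```text
clock: 18.95
position: [0.5583, 0.156, 0.121]
tool_rot: [-0.0, 0.629, 0.777, -0.0]
wrist_force: [-0.1, 1.3, -5.1]
opening: 0.0096
grip_force: 30.0
```

carry_out(rows=[0, 0, 0, 0, 0, 0, 0, 0, 0, 0, 0, 0])

```text
clock: 19.2
position: [0.5584, 0.156, 0.1211]
tool_rot: [-0.0, 0.629, 0.777, 0.0]
wrist_force: [-1.0, -0.2, -4.7]
opening: 0.0097
grip_force: 30.0
```

About −5 N, so this is the packed box. I'll lift it straight up 13 cm, smoothly.

carry_out(rows=[0, 0, -0.06, 0, 0, 0, 0, 0, -0.14, 0, 0, 0, 0, 0, -0.24, 0, 0, 0, 0, 0, -0.34, 0, 0, 0, 0, 0, -0.44, 0, 0, 0, 0, 0, -0.54, 0, 0, 0, 0, 0, -0.64, 0, 0, 0, 0, 0, -0.74, 0, 0, 0, 0, 0, -0.84, 0, 0, 0, 0, 0, -0.92, 0, 0, 0, 0, 0, -0.97, 0, 0, 0, 0, 0, -1, 0, 0, 0])

```text
clock: 20.7
position: [0.5584, 0.156, 0.2414]
tool_rot: [0.0, 0.629, 0.777, 0.0]
wrist_force: [0.2, 0.3, -5.3]
opening: 0.0098
grip_force: 30.0
```

carry_out(rows=[0, 0, -0.03, 0, 0, 0, 0, 0, -0.06, 0, 0, 0, 0, 0, -0.09, 0, 0, 0, 0, 0, -0.1, 0, 0, 0, 0, 0, -0.1, 0, 0, 0, 0, 0, -0.1, 0, 0, 0, 0, 0, -0.1, 0, 0, 0, 0, 0, -0.1, 0, 0, 0, 0, 0, -0.1, 0, 0, 0, 0, 0, -0.1, 0, 0, 0])

```text
clock: 21.95
position: [0.5583, 0.156, 0.2531]
tool_rot: [-0.0, 0.629, 0.777, -0.0]
wrist_force: [0.2, -1.7, -5.2]
opening: 0.0097
grip_force: 30.0
```

```bash
python3 - <<'E'
from h import *
a=cap('scene');b=cap('top')
cv2.imwrite('pics/e.png',np.hstack([cv2.resize(a[1][50:250,200:460],(520,400))[:,:,::-1],b[1][90:290,240:460,::-1].repeat(2,0)[:,:280]]))
s=arm.read_state();print(s['position'],s['wrist_force'],s['dq'],s['clock'])
E
```

```text
[0.55833013 0.15597277 0.25310919] [-0.88827986 -0.33367837 -5.72081858] [ 2.43682893e-04  2.84270335e-04  4.69932167e-04  5.37212103e-04
 -2.00032287e-05  9.09809135e-04] 22.05
```

View pics/e.png

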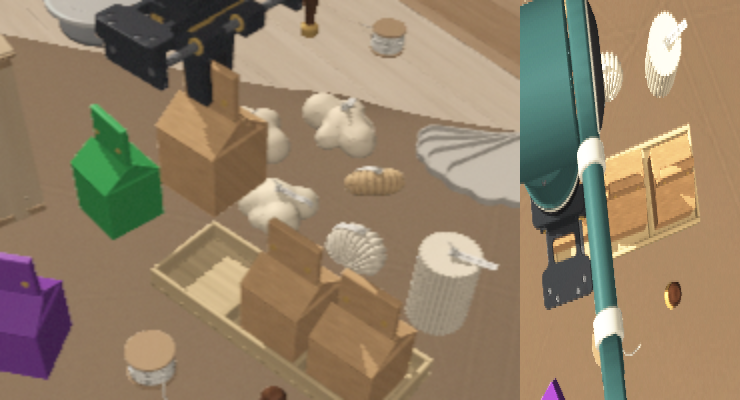

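The scene view shows the box (215,150) held level in the fingers, well above the tray. Its two neighbours stand in their compartments at (290,290) and (360,340), and the candles and tools are undisturbed.

```bash
python3 -c "
from plant import arm
print(arm.hand_in())"
```

```text
the job is handed in; nothing more can be done
None
```

The job is handed in: the packed box was the left one (about 5 N when lifted), and it is held still and level with its underside about 15 cm above the table; the two empty boxes stand in their own compartments and nothing round the tray was touched.

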